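Touch off a sloping fixture plate at three pads

TASK

Before work starts on the sloping fixture plate it has to be located: take the touch probe out of its stand and touch it off on the plate's three coloured pads, first red, then yellow, then blue. Point the probe squarely at each pad so that its spring tip gives way a little, and hold it there for about half a second, but never drive the tip in to its stop. Then hang the probe back upright in its stand, let go of it, and leave the things standing round about alone.

Things in the scene. Friction and masses are not known exactly. Their poses are not given: they have to be found in the camera images.
- fixture: metal fixture plate (130 mm up the slope, 140 mm wide) fixed at a slope of 33 degrees on a steel base 150 x 160 mm. Origin: centre of the underside of the base, z up; the plate rises along its own +x, the low edge is at -x. The middle of the sloping face is 82 mm above the worktop, the highest edge about 120 mm. A dark rail along the low edge stands 4 mm above the face. Bolted down.
- red_pad: red round contact pad, 30 mm across, 4 mm high, with a small white centre dot, one of the two pads near the high edge of the sloping plate, 90 mm apart (red and blue may be either way round). Origin: centre of its top face; z points straight out of the face (33 degrees from vertical, leaning towards the low edge of the plate). Fixed.
- yellow_pad: yellow round contact pad, 30 mm across, 4 mm high, with a small white centre dot, near the middle of the low edge of the sloping plate. Origin: centre of its top face; z points straight out of the face (33 degrees from vertical, leaning towards the low edge of the plate). Fixed.
- blue_pad: blue round contact pad, 30 mm across, 4 mm high, with a small white centre dot, one of the two pads near the high edge of the sloping plate, 90 mm apart (red and blue may be either way round). Origin: centre of its top face; z points straight out of the face (33 degrees from vertical, leaning towards the low edge of the plate). Fixed.
- stand: grey stand for the probe: base 110 x 130 x 10 mm, two steel posts (at +-52 mm in its y), and a horizontal plate 80 x 125 x 12 mm with a 39 mm hole in the middle, in which the probe hangs by its collar. Origin: centre of the underside; the plate's top, on which the collar rests, is 150 mm above it. Fixed.
- probe: touch probe, 174 mm long, about 200 to 350 g, round about its z axis: a knurled grip 30 mm across and 56 mm long at the top, under it a dark collar 52 mm across and 8 mm thick, then a barrel 24 mm across reaching 74 mm below the collar and a thin stylus with a white ball at the bottom. Origin: centre of the underside of the collar; z along the probe towards the grip. It hangs upright in the stand at the start.
- probe_grip (a point): point on the probe's axis, in the grip, 40 mm above the underside of the collar (32 mm above the collar's top, 24 mm below the probe's upper end); z along the probe towards the grip. The place to grasp it.
- probe_tip (a point): lowest point of the white ball (10 mm across) at the end of the stylus, on the probe's axis, 110 mm below the underside of the collar and 150 mm below probe_grip when the stylus is not pressed; z along the probe towards the grip.
- stylus (a joint): how far the spring stylus is pushed into the probe, in m: 0 free, 0.012 at its stop. Pushing begins at about 1.5 N and needs 0.5 N more for each mm (7.5 N at the stop).
- jar: glass jar 68 mm across, 103 mm high, bystander; origin at the centre of its underside
- timer: white lab timer 64 x 62 x 20 mm, bystander; origin at the centre of its underside
- tape: roll of yellowish tape 67 mm across, 19 mm high, lying flat, bystander; origin at the centre of its underside
- bottle: small white bottle with red cap, 43 mm across, 88 mm high, bystander; origin at the centre of its underside
Not all that is in view belongs to the job. There is more than one size of the probe; the one meant has the size given above.

How it is judged (in metres and radians):
On the way, in this order (a step that is already met when the one before it is completed fails the run):
1. the probe, pointed squarely (within 17 degrees) at the red pad, touches it with its spring tip pushed in more than 1.5 mm, for 0.2 s (contact force between probe and red_pad above 0.8 N and value of joint stylus above 0.0015 m and angle between the z axis of probe_tip and the z axis of red_pad, either way round below 0.3 rad), for 0.2 s.
2. the probe, pointed squarely (within 17 degrees) at the yellow pad, touches it with its spring tip pushed in more than 1.5 mm, for 0.2 s (contact force between probe and yellow_pad above 0.8 N and value of joint stylus above 0.0015 m and angle between the z axis of probe_tip and the z axis of yellow_pad, either way round below 0.3 rad), for 0.2 s.
3. the probe, pointed squarely (within 17 degrees) at the blue pad, touches it with its spring tip pushed in more than 1.5 mm, for 0.2 s (contact force between probe and blue_pad above 0.8 N and value of joint stylus above 0.0015 m and angle between the z axis of probe_tip and the z axis of blue_pad, either way round below 0.3 rad), for 0.2 s.
At the end, for the whole second after the job is handed in: The probe hangs in its stand again: its axis within 10 mm of the hole's centre, its collar resting on the plate (within 4 mm), upright within 4.5 degrees, at rest and released (horizontal distance between probe and stand below 0.01 m and z of probe in the frame of stand between 0.146 and 0.154 m and angle between probe's own z axis and vertical below 0.08 rad and linear speed of probe below 0.02 m/s and contact force between the fingers and probe below 0.1 N); the robot touches nothing.
It fails at once if the spring tip is driven to its stop (pushed in more than 11.5 mm) (value of joint stylus above 0.0115 m).
It fails at once if a bystander (jar, timer, tape, bottle) is moved by more than 20 mm (distance of any of jar, timer, tape, bottle from where it was at the start of the episode above 0.02 m).
It also fails if it takes over 59 s, if anything falls off the work surface, if the arm or the gripper's body presses on something with over 40 N, if the wrist force passes 120 N, or if a joint passes its speed limit or range.

ROBOT

A 6-joint arm with a two-finger parallel gripper is mounted at the origin on a cart in front of the work surface, level with it; the furniture and walls round the work are solid. World frame = base frame: x ahead of the robot, y to its left, z up, the work surface at z = 0. Lengths are in mm, angles in rad, forces in N, time in s.
With the tool pointing down it reaches from about 350 to 875 mm from the base axis. Payload 4.2 kg.
Tool frame: the origin (TCP) lies at the very end of the fingers, on their centre line; the grasp point (between the pads) lies 19 mm behind it; z points along the fingers, y is the direction in which the jaws open and shut (so a half turn about z gives the same grasp; the last joint's range is limited). The gripper opens to 85 mm and grips with 20 to 120 N. Pads are 22 mm wide; open, the fingers measure 114 mm over their backs; the gripper's body (76 mm by 85 mm) begins 54 mm behind the grasp point. The pads swing forward as they close: fully open they stand 13 mm farther back than shut.
Start: joints at [1.463, 0.385, 0.008, 0, -1.194, -0.259], TCP at [224.111, 583.415, 231.312] pointing down, gripper open.
Joint ranges: [-3.14, 3.14], [-1.21, 2.06], [-1.07, 1.41], [-3.16, 2.05], [-2.99, -0.16], [-3.1, 3.1]. Speed limits (rad/s): [2.79, 2.79, 3.14, 3.14, 3.14, 3.14].

INTERFACE

Orientations are given as a 3x3 rotation matrix whose columns are the frame's x, y, z axes.
In Python, from station import r gives the robot as it stands.
- The arm moves only by the shell command python3 -m pendant 'ROWS' [FORCE]. ROWS is a JSON object of lists of equal length, an entry for each row: "travel": the shift along the tool's x, y, z in units of 0.2 m (1.0 is 0.2 m), a list of three; "rot": the turn, a rotation vector about the tool's x, y, z in units of 0.08 rad (1.0 is 0.08 rad), a list of three; "jaw": the closure, from 0 (fully open) to 1 (shut). A call has 1 to 8 rows; each row shifts and turns the commanded pose from where the row before left it, along the tool's axes as they then stand; what a row does not reach is not made up. A row lasts 1/8 s, in which the tool goes at most 62.5 mm and 10.7 degrees, less where a joint would pass 70% of its speed; a pose out of reach is approached as far as the arm can. A call with a number of a shift or a turn outside -1 to 1 is refused whole. A call with a gripper value outside its range is refused whole. The fingers move at their own pace and stop on an object; FORCE is the grip in N (left out, the last holds). Time passes only in rows, so rows that do not move let the fingers close. It gives the time, the measured TCP pose, the force and the opening at its end, in the units of the state.
- r.read_state(): the state, without advancing time (a new reading comes with each control period).
- r.read_camera(name): name is "scene" or "side" or "wrist"; returns a dict with "frame" (400x640x3 uint8, red, green, blue), "fx", "fy", "cx", "cy" (pixels), "world_from_camera" (4x4, takes a point from camera to world coordinates). Camera axes: x right, y down, z forward; pixel columns grow to the right and rows downward; lengths in mm; the calibration is good to about 2 mm. A picture is of the moment at which its call begins. There is no depth.
- r.job_done(): hands the job in, once; it reports no verdict.
Trained networks look in the newest picture that a camera, given by its name, has taken for a name from the list of things; names that differ only in an ending like _2 or _b are one class to them, and where a whole thing is asked for, a point or a joint stands for the part that bears it (a point fixed in the world has none). Each returns a list of dicts, best first, with "score" (0 to 1); they miss things now and then, are a little off and sometimes report something else, mostly with a low value. They report only what shows in the picture. A call takes as long as a camera call. They do not tell look-alikes from the thing itself.
- r.outline_of(query, camera): "pixels" (400x640 bool, what is visible of it) and "extent" ([left, top, right, bottom] in pixels, round what is visible of it).
The state is a dict: "time_s": time; "joints": joint angles; "dq": joint speeds; "effort": joint torques, N m; "eef_pos": TCP position; "ee_rot": TCP orientation; "wrist_force": force on the tool from outside, world axes, zero at the start; "wrist_torque": the same for the moment, N m; "grip_width": opening from 0.0 (shut) to 1.0 (fully open).
Only numpy, scipy, OpenCV 4.12 (cv2) and the standard library are available. Lean on these libraries where they do the work, as an engineer would, in place of code of your own. Each camera call takes 0.05 s, during which the arm holds its last target.

## Working session

There is one attempt and no reset: what is moved stays moved. The work goes in short steps, Python scripts to look and compute and a shell command to move; the robot and the scene stay as the last step left them, time stands still between calls to the robot, and variables do not carry over. Pictures are saved under pics/ and viewed, and the job is handed in when it is done.

```bash
ls; mkdir -p pics
python3 - <<'E'
from station import r
import cv2,numpy as np
s=r.read_state()
for k,v in s.items(): print(k,np.round(v,3).tolist())
for c in ["scene","side","wrist"]:
    d=r.read_camera(c); cv2.imwrite(f"pics/a_{c}.png",d["frame"][:,:,::-1])
    print(c,d["fx"],d["fy"],d["cx"],d["cy"]);print(np.round(d["world_from_camera"],3).tolist())
    for q in ["probe","stand","fixture","red_pad","yellow_pad","blue_pad","jar","bottle","tape","timer"]:
        print(q,[(round(o["score"],2),np.round(o["extent"]).tolist()) for o in r.outline_of(q,c)])
E
```

```text
pics
time_s 0.0
joints [1.463, 0.386, 0.007, -0.001, -1.194, -0.259]
dq [0.001, 0.0, -0.002, 0.002, 0.001, -0.0]
effort [0.001, -39.229, 18.84, 4.186, -0.005, -0.0]
eef_pos [223.901, 582.862, 230.213]
ee_rot [[0.933, -0.359, -0.001], [-0.359, -0.933, -0.002], [0.0, 0.002, -1.0]]
wrist_force [1.267, 0.971, -0.192]
wrist_torque [-0.005, 0.055, 0.039]
grip_width 0.997
scene 386.53970840279027 386.53970840279027 316.7724735496444 200.13360444438666
[[0.608, -0.481, 0.632, -261.665], [-0.794, -0.359, 0.49, -626.507], [-0.01, -0.8, -0.6, 924.317], [0.0, 0.0, 0.0, 1.0]]
probe [(0.78, [372.0, 190.0, 389.0, 230.0]), (0.71, [409.0, 227.0, 421.0, 244.0])]
stand [(0.79, [352.0, 198.0, 404.0, 259.0])]
fixture [(0.57, [256.0, 176.0, 307.0, 226.0])]
red_pad [(0.59, [269.0, 176.0, 281.0, 183.0])]
yellow_pad []
blue_pad [(0.58, [290.0, 181.0, 298.0, 188.0])]
jar [(0.59, [331.0, 194.0, 349.0, 224.0])]
bottle [(0.74, [397.0, 276.0, 410.0, 307.0])]
tape [(0.69, [218.0, 204.0, 232.0, 218.0])]
timer [(0.64, [289.0, 250.0, 307.0, 270.0])]
side 366.1262561717834 366.1262561717834 312.2098653509727 195.91273
[... 159 characters left out ...]
6.0, 306.0, 185.0])]
stand [(0.63, [284.0, 147.0, 318.0, 202.0])]
fixture [(0.64, [267.0, 234.0, 328.0, 304.0])]
red_pad [(0.59, [281.0, 262.0, 292.0, 269.0])]
yellow_pad []
blue_pad [(0.57, [281.0, 234.0, 291.0, 243.0])]
jar [(0.57, [270.0, 193.0, 295.0, 235.0])]
bottle []
tape [(0.87, [336.0, 323.0, 368.0, 353.0])]
timer [(0.74, [355.0, 218.0, 381.0, 235.0]), (0.42, [346.0, 147.0, 356.0, 171.0])]
wrist 309.3766394838329 309.3766394838329 323.1671630814566 199.9114140517906
[[-0.358, -0.893, -0.273, 294.819], [-0.934, 0.343, 0.105, 556.53], [0.0, 0.293, -0.956, 374.256], [0.0, 0.0, 0.0, 1.0]]
probe []
stand []
fixture []
red_pad []
yellow_pad []
blue_pad []
jar []
bottle []
tape []
timer []
```

View pics/a_scene.png

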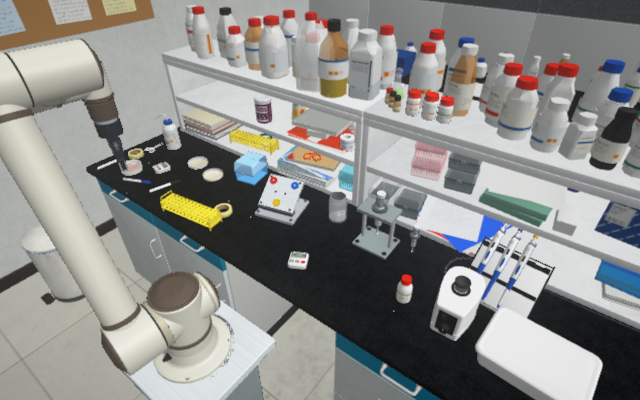

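View pics/a_side.png

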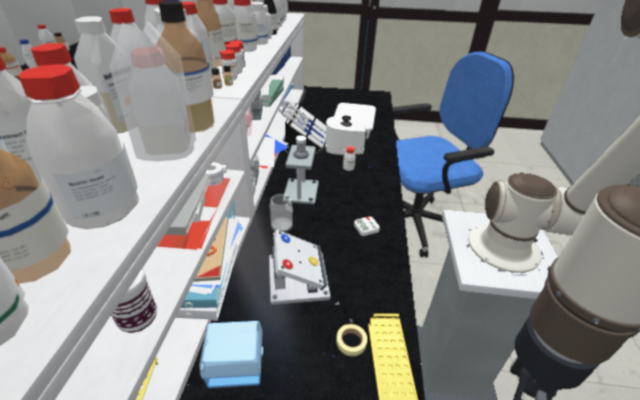

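View pics/a_wrist.png

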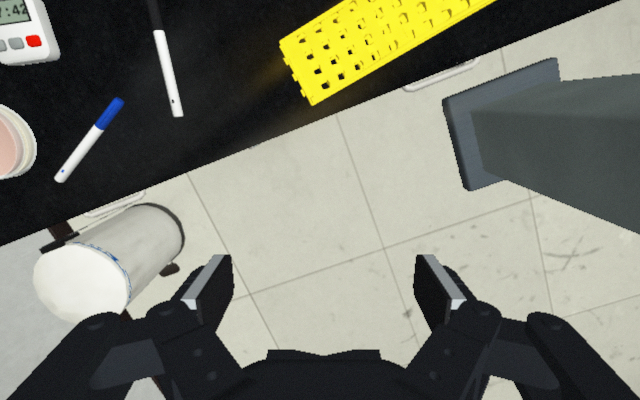

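```bash
cat > h.py <<'E'
import numpy as np,cv2
from station import r
def proj(d,P):
    P=np.atleast_2d(P); T=np.linalg.inv(d["world_from_camera"])
    c=P@T[:3,:3].T+T[:3,3]
    return np.c_[d["fx"]*c[:,0]/c[:,2]+d["cx"], d["fy"]*c[:,1]/c[:,2]+d["cy"]]
def ray(d,uv):
    T=np.array(d["world_from_camera"]); v=np.array([(uv[0]-d["cx"])/d["fx"],(uv[1]-d["cy"])/d["fy"],1.])
    v=T[:3,:3]@v; return T[:3,3],v/np.linalg.norm(v)
def tri(obs):
    A=np.zeros((3,3));b=np.zeros(3)
    for d,uv in obs:
        o,v=ray(d,uv);M=np.eye(3)-np.outer(v,v);A+=M;b+=M@o
    X=np.linalg.solve(A,b)
    return X,[np.round(proj(d,X)[0]-uv,1).tolist() for d,uv in obs]
def atz(d,uv,z):
    o,v=ray(d,uv);return o+v*(z-o[2])/v[2]
def cen(q,c,k=0):
    o=r.outline_of(q,c)
    if len(o)<=k: return None
    ys,xs=np.nonzero(o[k]["pixels"]); return np.array([xs.mean(),ys.mean()])
def blob(d,col,box):
    """centroid of colour in a box"""
    x0,y0,x1,y1=box; f=d["frame"][y0:y1,x0:x1].astype(int)
    R,G,B=f[...,0],f[...,1],f[...,2]
    m={'red':(R>G+60)&(R>B+60),'yellow':(R>B+60)&(G>B+60),'blue':(B>R+50)&(B>G+30)}[col]
    n,l,s,c=cv2.connectedComponentsWithStats(m.astype(np.uint8))
    if n<2:return None
    k=1+np.argmax(s[1:,4]); return c[k]+[x0,y0],s[k].tolist()
E
python3 - <<'E'
from h import *
S=r.read_camera("scene");D=r.read_camera("side")
for c,b in [('red',((262,172,284,190),(276,256,300,276))),('yellow',((265,195,287,212),(300,252,325,272))),('blue',((284,178,306,194),(275,228,300,250)))]:
    u,v=blob(S,c,b[0]),blob(D,c,b[1]); print(c,u,v)
    if u and v: X,e=tri([(S,u[0]),(D,v[0])]); print(np.round(X,1),e)
for n in ["probe","stand","jar","tape","timer","fixture"]:
    a,b=cen(n,"scene"),cen(n,"side")
    if a is not None and b is not None: X,e=tri([(S,a),(D,b)]); print(n,np.round(X,1),e)
b=cen("bottle","scene"); print("bottle",atz(S,b,44))
for n,d,bx in (("scene",S,(230,150,430,310)),("side",D,(230,120,400,320))):
    x0,y0,x1,y1=bx; cv2.imwrite(f"pics/b_{n}.png",cv2.resize(d["frame"][y0:y1,x0:x1,::-1],None,fx=3.,fy=3.,interpolation=2)[:600,:800])
E
```

```text
red (array([273.10810811, 179.78378378]), [8, 5, 7, 7, 37]) (array([287.30555556, 263.68055556]), [7, 3, 10, 10, 72])
[603.3 253.7 105.9] [[0.1, -0.1], [0.1, 0.1]]
yellow (array([275.93181818, 201.97727273]), [7, 4, 8, 7, 44]) (array([313. , 260.5]), [9, 5, 9, 8, 50])
[547.8 193.1  61.3] [[0.1, -0.1], [0.1, 0.1]]
blue (array([294.37777778, 185.04444444]), [7, 4, 8, 7, 45]) (array([285.24615385, 237.76923077]), [6, 6, 10, 9, 65])
[624.8 166.1 105.9] [[0.1, -0.1], [0.1, 0.1]]
probe [ 655.6 -308.5   90.7] [[0.3, -0.4], [0.3, 0.3]]
stand [ 636.  -184.6   59.5] [[-0.2, 0.2], [-0.1, -0.2]]
jar [ 6.685e+02 -2.000e-01  4.970e+01] [[0.4, -0.4], [0.5, 0.5]]
tape [438.7 370.2   9.2] [[-0.6, 0.3], [-0.9, -0.7]]
timer [403.6 -26.4   9.9] [[0.2, -0.1], [0.2, 0.2]]
fixture [589.4 209.2  31.3] [[-0.2, 0.2], [-0.3, -0.3]]
bottle [ 474.83980265 -371.00100285   44.        ]
```

```bash
python3 -c "
import cv2
for n in ('scene','side'):print(cv2.imread(f'pics/b_{n}.png').shape)"
```

```text
(480, 600, 3)
(600, 510, 3)
```

View pics/b_scene.png

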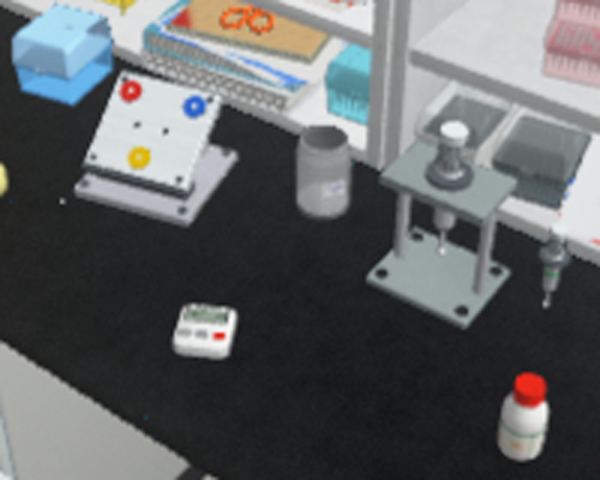

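View pics/b_side.png

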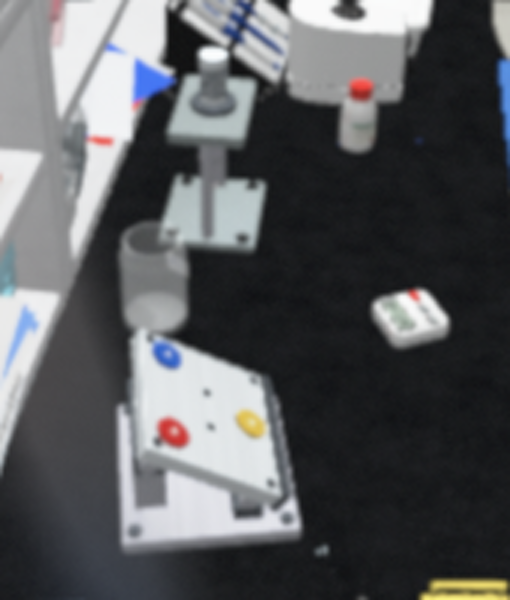

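Run:
```python
from h import *
S=r.read_camera("scene");D=r.read_camera("side")
for uv in [(368.3,196.7),(402.3,211),(391.7,222.7),(357,210)]: print('S',np.round(atz(S,uv,150),0))
for uv in [(289.3,145.3),(315.3,146.7),(311.7,167.7),(285.7,165)]: print('D',np.round(atz(D,uv,150),0))
for u,v in [((381,191.5),(300.5,136.5)),((380,209),(301,155))]:print(tri([(S,u),(D,v)]))
for k in range(2):print(cen("probe","scene",k),cen("probe","side",k))
```

```text
S [ 672. -121.  150.]
S [ 671. -249.  150.]
S [ 599. -250.  150.]
S [ 589. -130.  150.]
D [ 687. -241.  150.]
D [ 598. -245.  150.]
D [ 593. -111.  150.]
D [ 676. -114.  150.]
(array([ 638.74753758, -182.7761224 ,  217.40786488]), [[0.1, -0.1], [0.1, 0.1]])
(array([ 638.21003614, -185.83767663,  148.60528242]), [[-0.1, 0.1], [-0.1, -0.1]])
[414.43113772 235.19161677] [300.9379845  149.89147287]
[379.3807947  206.30794702] None
```

```bash
cat >> h.py <<'E'
from scipy.spatial.transform import Rotation as Ro
def Rdown(yaw_deg):
    a=np.radians(yaw_deg); x=np.array([np.cos(a),np.sin(a),0]); z=np.array([0,0,-1.]); return np.c_[x,np.cross(z,x),z]
def plan(p1,R1,n,jaw,p0=None,R0=None,dec=2):
    import json
    s=r.read_state(); p=np.array(s["eef_pos"] if p0 is None else p0,float); R=np.array(s["ee_rot"] if R0 is None else R0,float)
    ps,Rs=p.copy(),R.copy(); rv=Ro.from_matrix(Rs.T@R1).as_rotvec(); T=[];W=[]
    for i in range(1,n+1):
        pt=ps+(p1-ps)*i/n; Rt=Rs@Ro.from_rotvec(rv*i/n).as_matrix()
        t=np.round(R.T@(pt-p)/200,dec); w=np.round(Ro.from_matrix(R.T@Rt).as_rotvec()/.08,dec)
        T.append((t+0.).tolist());W.append((w+0.).tolist()); p=p+R@t*200; R=R@Ro.from_rotvec(w*.08).as_matrix()
    for a in range(0,n,8): print(json.dumps({"travel":T[a:a+8],"rot":W[a:a+8],"jaw":[jaw]*len(T[a:a+8])}))
    print("end",np.round(p,1),"max",np.abs(T).max(),np.abs(W).max())
E
python3 - <<'E'
from h import *
plan(np.array([440,200,330.]),Rdown(-71),12,0)
S=r.read_camera("scene")
for uv in [(358,204),(372,204)]:print(atz(S,uv,0))
E
```

```text
{"travel": [[0.14, 0.12, -0.04], [0.15, 0.1, -0.04], [0.16, 0.1, -0.04], [0.16, 0.08, -0.04], [0.17, 0.07, -0.05], [0.17, 0.06, -0.04], [0.18, 0.05, -0.04], [0.18, 0.03, -0.04]], "rot": [[0.0, 0.0, 0.91], [0.0, 0.0, 0.91], [0.0, 0.0, 0.91], [0.0, 0.0, 0.91], [0.0, 0.0, 0.9], [0.0, 0.0, 0.91], [0.0, 0.0, 0.91], [0.0, 0.0, 0.91]], "jaw": [0, 0, 0, 0, 0, 0, 0, 0]}
{"travel": [[0.18, 0.02, -0.04], [0.19, 0.01, -0.04], [0.18, -0.01, -0.04], [0.18, -0.02, -0.04]], "rot": [[0.0, 0.0, 0.91], [0.0, 0.0, 0.91], [0.0, 0.0, 0.91], [0.0, 0.0, 0.91]], "jaw": [0, 0, 0, 0]}
end [440.1 200.5 329.3] max 0.19 0.91
[ 7.87678489e+02 -1.63615853e+01 -1.13686838e-13]
[ 8.20439635e+02 -6.03248104e+01  1.13686838e-13]
```

```bash
python3 -m pendant '{"travel": [[0.14, 0.12, -0.04], [0.15, 0.1, -0.04], [0.16, 0.1, -0.04], [0.16, 0.08, -0.04], [0.17, 0.07, -0.05], [0.17, 0.06, -0.04], [0.18, 0.05, -0.04], [0.18, 0.03, -0.04]], "rot": [[0,0,0.91],[0,0,0.91],[0,0,0.91],[0,0,0.91],[0,0,0.9],[0,0,0.91],[0,0,0.91],[0,0,0.91]], "jaw": [0,0,0,0,0,0,0,0]}' 80
python3 -m pendant '{"travel": [[0.18, 0.02, -0.04], [0.19, 0.01, -0.04], [0.18, -0.01, -0.04], [0.18, -0.02, -0.04]], "rot": [[0,0,0.91],[0,0,0.91],[0,0,0.91],[0,0,0.91]], "jaw": [0,0,0,0]}'
python3 - <<'E'
from h import *
s=r.read_state();print(s["time_s"],s["eef_pos"],s["ee_rot"],s["joints"])
W=r.read_camera("wrist");cv2.imwrite("pics/c_wrist.png",W["frame"][:,:,::-1])
for q in ["red_pad","yellow_pad","blue_pad","stand","probe","jar"]:print(q,[(round(o["score"],2),np.round(o["extent"]).tolist()) for o in r.outline_of(q,"wrist")],cen(q,"wrist"))
for P in [(603.3,253.7,105.9),(547.8,193.1,61.3),(624.8,166.1,105.9)]:print(proj(W,P))
E
```

```text
time_s: 3.75
eef_pos: [368.6, 327.0, 297.8]
ee_rot: [[0.581, -0.814, 0.0], [-0.814, -0.581, 0.0], [-0.0, -0.001, -1.0]]
wrist_force: [0.4, 0.4, 0.0]
grip_width: 0.999
time_s: 4.25
eef_pos: [440.6, 199.4, 329.8]
ee_rot: [[0.323, -0.946, 0.0], [-0.946, -0.323, 0.0], [-0.0, -0.001, -1.0]]
wrist_force: [0.8, 0.0, -0.1]
grip_width: 1.0
4.25 [440.58075275 199.4165619  329.81863757] [[ 3.22996399e-01 -9.46400080e-01  4.62762356e-04]
 [-9.46400170e-01 -3.22996243e-01  3.81065327e-04]
 [-2.11169754e-04 -5.61041101e-04 -9.99999820e-01]] [ 7.61821741e-01  8.07490125e-02 -1.49218825e-01  4.48737621e-05
 -1.34023062e+00 -4.32938149e-01]
red_pad [(0.83, [166.0, 155.0, 195.0, 180.0])] [181.64895636 167.82732448]
yellow_pad [(0.72, [234.0, 121.0, 258.0, 145.0])] [247.68146214 131.83550914]
blue_pad [(0.57, [162.0, 73.0, 192.0, 102.0])] [177.32051282  89.33814103]
stand [] None
probe [] None
jar [(0.46, [378.0, 0.0, 433.0, 34.0])] [403.79781421  13.95765027]
[[181.67684443 169.2892563 ]]
[[247.86036704 132.76717986]]
[[178.03599132  90.22010411]]
```

View pics/c_wrist.png

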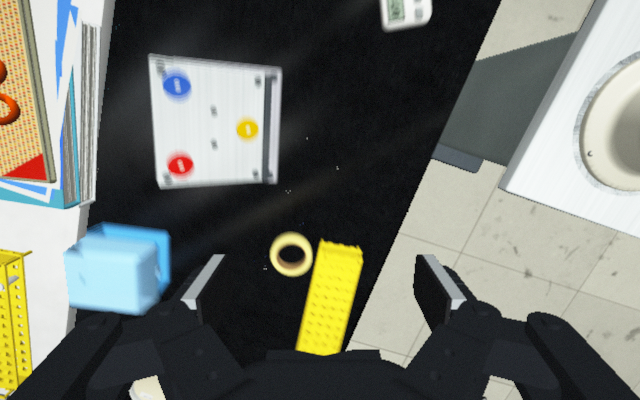

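Run:
```python
from h import *
S=r.read_camera("scene");D=r.read_camera("side");W=r.read_camera("wrist")
b={'red':((262,172,284,190),(276,256,300,276),(150,140,210,195)),'yellow':((265,195,287,212),(300,252,325,272),(225,110,264,155)),'blue':((284,178,306,194),(275,228,300,250),(150,60,210,115))}
P={}
for c in b:
    obs=[(d,blob(d,c,x)[0]) for d,x in zip((S,D,W),b[c])]
    P[c],e=tri(obs+obs[2:]*2); print(c,P[c].round(1),e)
up=(P['red']+P['blue'])/2-P['yellow']; y=P['red']-P['blue']
print("slope",np.degrees(np.arctan2(up[2],np.hypot(*up[:2]))),"yaw",np.degrees(np.arctan2(up[1],up[0])),"yaw from rb",np.degrees(np.arctan2(-y[0],y[1])),np.linalg.norm(y),np.linalg.norm(up))
n=np.cross(up,y);print(n/np.linalg.norm(n))
plan(np.array([560,-184,330.]),Rdown(-106),8,0)
```

```text
red [603.7 253.4 105.5] [[0.3, -0.1], [-0.0, 0.1], [0.3, 0.2], [0.3, 0.2], [0.3, 0.2]]
yellow [548.1 192.8  61.2] [[0.3, -0.0], [0.0, -0.0], [0.1, 0.2], [0.1, 0.2], [0.1, 0.2]]
blue [625.5 165.8 106. ] [[0.3, -0.2], [-0.1, -0.0], [0.4, 0.3], [0.4, 0.3], [0.4, 0.3]]
slope 32.973125709978376 yaw 14.196710483982551 yaw from rb 13.960606962339511 90.29041630552939 81.77027633389648
[-0.52924557 -0.12701818  0.83890733]
{"travel": [[0.25, 0.01, 0.0], [0.25, -0.01, 0.0], [0.25, -0.04, 0.0], [0.25, -0.05, 0.0], [0.24, -0.06, 0.0], [0.24, -0.09, 0.0], [0.23, -0.11, 0.0], [0.22, -0.12, 0.0]], "rot": [[0.0, 0.0, 0.95], [0.0, 0.0, 0.96], [0.0, 0.0, 0.95], [0.0, 0.0, 0.96], [0.0, 0.0, 0.95], [0.0, 0.0, 0.96], [0.0, 0.0, 0.95], [0.0, 0.0, 0.95]], "jaw": [0, 0, 0, 0, 0, 0, 0, 0]}
end [ 560.3 -184.5  329.3] max 0.25 0.96
```

```bash
python3 -m pendant '{"travel": [[0.25, 0.01, 0.0], [0.25, -0.01, 0.0], [0.25, -0.04, 0.0], [0.25, -0.05, 0.0], [0.24, -0.06, 0.0], [0.24, -0.09, 0.0], [0.23, -0.11, 0.0], [0.22, -0.12, 0.0]], "rot": [[0,0,0.95],[0,0,0.96],[0,0,0.95],[0,0,0.96],[0,0,0.95],[0,0,0.96],[0,0,0.95],[0,0,0.95]], "jaw": [0,0,0,0,0,0,0,0]}'
python3 - <<'E'
from h import *
s=r.read_state();print(s["time_s"],s["joints"])
W=r.read_camera("wrist");cv2.imwrite("pics/d_wrist.png",W["frame"][:,:,::-1])
for q in ["stand","probe"]:
  for o in r.outline_of(q,"wrist"): 
    ys,xs=np.nonzero(o["pixels"]);print(q,o["score"],o["extent"],xs.mean(),ys.mean())
print(proj(W,[(638,-185,214),(638,-185,158),(638,-185,40)]))
E
```

```text
time_s: 6.05
eef_pos: [560.7, -186.4, 329.3]
ee_rot: [[-0.278, -0.961, 0.0], [-0.961, 0.278, -0.0], [0.0, -0.0, -1.0]]
wrist_force: [1.2, -0.4, 0.1]
grip_width: 1.003
6.05 [-4.70149355e-02  2.76335649e-01  9.24787423e-02  3.81809266e-05
 -1.38678266e+00 -2.34756205e-01]
stand 0.81 [201.7, 119.7, 320.2, 258.6] 267.72984157011115 182.98049184204302
probe 0.92 [188.7, 86.8, 228.4, 112.5] 207.33770883054893 99.47374701670644
probe 0.83 [226.0, 178.6, 279.6, 235.9] 252.22360248447205 205.24889086069211
[[241.34689852 219.45256378]
 [254.72299215 200.81813558]
 [272.29833738 176.33366962]]
```

View pics/d_wrist.png

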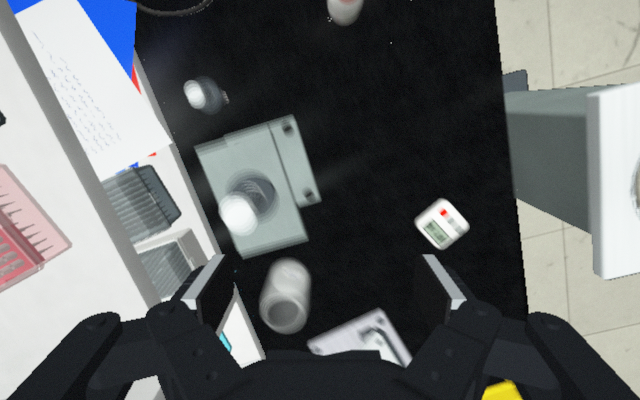

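Run:
```python
from h import *
W=r.read_camera("wrist");S=r.read_camera("scene");D=r.read_camera("side")
cv2.imwrite("pics/e_wrist.png",cv2.resize(W["frame"][60:280,160:360,::-1],None,fx=2.7,fy=2.7,interpolation=2))
print(r.read_state()["eef_pos"])
print(atz(W,(170,130),0),atz(W,(135,10),0))
for uv in [(60,165),(10,30),(100,190)]:print(atz(W,uv,250))
for o in r.outline_of("probe","wrist")+r.outline_of("stand","wrist"): print(o["score"],o["extent"])
```

```text
[ 560.1431994  -184.17117877  329.31630259]
[ 769.17377542 -288.0917323     0.        ] [ 748.42924489 -445.84536833    0.        ]
[ 734.43371896 -271.90491975  250.        ]
[ 719.90030995 -358.55109462  250.        ]
[ 715.71958898 -246.99736443  250.        ]
0.88 [187.4, 87.4, 229.7, 116.0]
0.87 [224.3, 174.8, 277.8, 237.2]
0.92 [199.5, 121.7, 319.4, 258.1]
```

View pics/e_wrist.png

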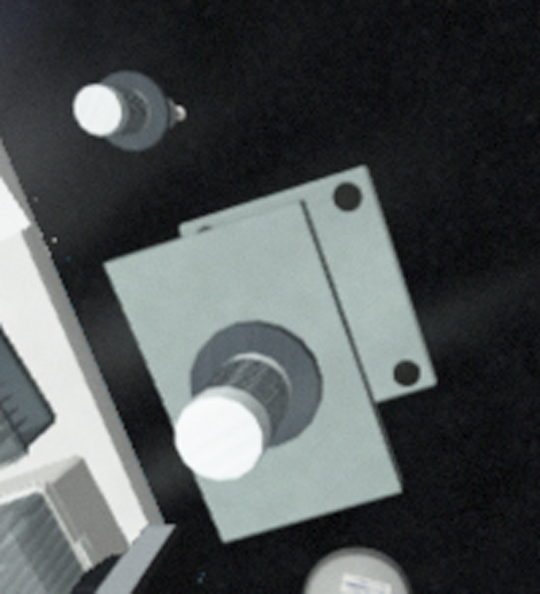

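Run:
```python
from h import *
W=r.read_camera("wrist")
f=lambda u,v:(u/2.7+160,v/2.7+60)
t=atz(W,f(219,434),214);print(t,atz(W,f(256,385),158))
c=[atz(W,f(*q),150) for q in [(106,263),(303,201),(401,491),(224,543)]];print(np.round(c,0).tolist(),np.mean(c,0))
tgt=np.array([638,-185.5,300.])
plan(tgt,Rdown(-106),3,0)
plan(np.array([638,-185.5,171.]),Rdown(-106),4,0,p0=tgt,R0=Rdown(-106))
```

```text
[ 638.32398351 -180.75133527  214.        ] [ 638.25725496 -179.97229905  158.        ]
[[680.0, -241.0, 150.0], [599.0, -242.0, 150.0], [598.0, -117.0, 150.0], [678.0, -114.0, 150.0]] [ 638.66828599 -178.66914619  150.        ]
{"travel": [[-0.03, -0.13, 0.05], [-0.04, -0.12, 0.05], [-0.03, -0.13, 0.05]], "rot": [[0.0, 0.0, 0.01], [-0.01, 0.0, 0.01], [0.0, 0.0, 0.0]], "jaw": [0, 0, 0]}
end [ 638.8 -185.3  299.8] max 0.13 0.01
{"travel": [[0.0, 0.0, 0.16], [0.0, 0.0, 0.16], [0.0, 0.0, 0.16], [0.0, 0.0, 0.16]], "rot": [[0.0, 0.0, 0.0], [0.0, 0.0, 0.0], [0.0, 0.0, 0.0], [0.0, 0.0, 0.0]], "jaw": [0, 0, 0, 0]}
end [ 638.  -185.5  172. ] max 0.16 0.0
```

```bash
python3 -m pendant '{"travel": [[-0.03, -0.13, 0.05], [-0.04, -0.12, 0.05], [-0.05, -0.13, 0.05],[0,0,0]], "rot": [[0,0,0],[0,0,0],[0,0,0],[0,0,0]], "jaw": [0,0,0,0]}'
python3 - <<'E'
from h import *
W=r.read_camera("wrist");cv2.imwrite("pics/f_wrist.png",W["frame"][:,:,::-1])
s=r.read_state();print(s["eef_pos"],s["ee_rot"])
print(proj(W,[(638,-181.5,214),(638,-181.5,158)]))
E
```

```text
time_s: 7.0
eef_pos: [640.7, -181.1, 297.2]
ee_rot: [[-0.274, -0.962, -0.003], [-0.962, 0.274, 0.001], [0.0, 0.003, -1.0]]
wrist_force: [0.1, 0.2, 0.5]
grip_width: 1.0
[ 640.14079636 -181.47828969  298.39632729] [[-2.74039490e-01 -9.61716707e-01 -1.82554941e-03]
 [-9.61718366e-01  2.74039720e-01  1.27844251e-04]
 [ 3.77323098e-04  1.79069877e-03 -9.99998326e-01]]
[[327.33587883 205.11910409]
 [326.45208315 186.71926001]]
```

View pics/f_wrist.png

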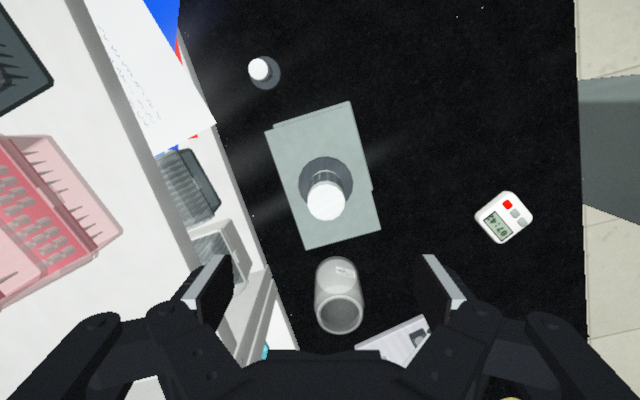

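```bash
python3 -m pendant '{"travel": [[0.01,0.01,0.15],[0.003,0,0.2],[0,0,0.2],[0,0,0.08],[0,0,0]], "rot": [[0,0,0],[0,0,0],[0,0,0],[0,0,0],[0,0,0]], "jaw": [0,0,0,0,0]}'
python3 - <<'E'
from h import *
W=r.read_camera("wrist");cv2.imwrite("pics/g_wrist.png",W["frame"][:,:,::-1])
s=r.read_state();print(s["eef_pos"],s["wrist_force"])
E
```

```text
time_s: 7.68
eef_pos: [637.0, -184.4, 173.5]
ee_rot: [[-0.275, -0.961, -0.001], [-0.961, 0.275, -0.0], [0.001, 0.001, -1.0]]
wrist_force: [0.6, -0.3, 0.7]
grip_width: 0.999
[ 637.94669586 -184.60210007  174.9151174 ] [ 0.25101387 -0.01447067 -0.12233271]
```

View pics/g_wrist.png

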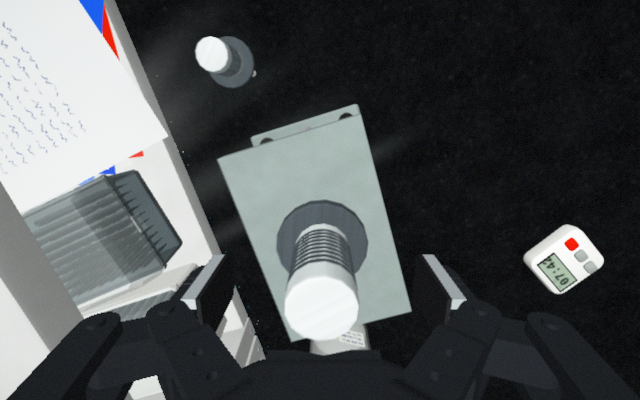

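Run:
```python
from h import *
W=r.read_camera("wrist");s=r.read_state();p=s["eef_pos"];print(p)
print(proj(W,[(p[0],p[1],214),(p[0],p[1],158)]), atz(W,(322.5,306),214))
```

```text
[ 638.3706212  -184.68993666  175.63424823]
[[323.90985085 304.50799335]
 [324.01744785 243.39967451]] [ 639.09036438 -184.18331802  214.        ]
```

Centred to within 1 mm. Down 4 mm, then close.

```bash
python3 -m pendant '{"travel": [[0,0,0.02],[0,0,0],[0,0,0],[0,0,0],[0,0,0],[0,0,0],[0,0,0],[0,0,0]], "rot": [[0,0,0],[0,0,0],[0,0,0],[0,0,0],[0,0,0],[0,0,0],[0,0,0],[0,0,0]], "jaw": [0,0,1,1,1,1,1,1]}' 80
python3 - <<'E'
from h import *
W=r.read_camera("wrist");cv2.imwrite("pics/h_wrist.png",W["frame"][:,:,::-1])
s=r.read_state();print(s["eef_pos"],s["wrist_force"],s["grip_width"])
E
```

```text
time_s: 8.78
eef_pos: [637.6, -184.5, 169.6]
ee_rot: [[-0.275, -0.961, 0.001], [-0.961, 0.275, -0.0], [-0.0, -0.001, -1.0]]
wrist_force: [0.7, -0.0, 1.9]
grip_width: 0.333
[ 637.62818231 -184.55426778  169.65215364] [ 0.88785894 -1.09446183  1.90759699] 0.33500190928428214
```

View pics/h_wrist.png

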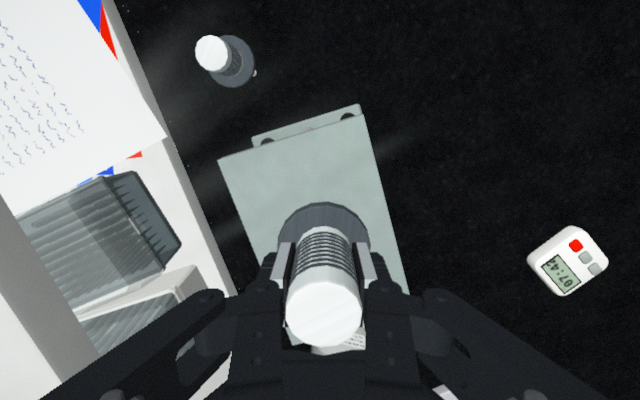

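```bash
python3 -m pendant '{"travel": [[0,0,-0.05],[0,0,-0.15],[0,0,-0.2],[0,0,-0.2],[0,0,-0.1],[0,0,0]], "rot": [[0,0,0],[0,0,0],[0,0,0],[0,0,0],[0,0,0],[0,0,0]], "jaw": [1,1,1,1,1,1]}' 80
python3 - <<'E'
from h import *
W=r.read_camera("wrist");cv2.imwrite("pics/i_wrist.png",W["frame"][:,:,::-1])
D=r.read_camera("side");cv2.imwrite("pics/i_side.png",cv2.resize(D["frame"][80:230,240:400,::-1],None,fx=3.5,fy=3.5))
s=r.read_state();print(s["eef_pos"],s["wrist_force"],s["grip_width"],s["time_s"])
p,R=np.array(s["eef_pos"]),np.array(s["ee_rot"])
print(proj(W,[p+130*R[:,2]]))
E
```

```text
time_s: 9.57
eef_pos: [637.5, -184.4, 310.9]
ee_rot: [[-0.276, -0.961, 0.003], [-0.961, 0.276, 0.0], [-0.001, -0.003, -1.0]]
wrist_force: [0.2, 0.7, -3.5]
grip_width: 0.334
[ 636.50119351 -184.10137645  307.65973811] [-0.17205626 -0.22256512 -3.82900492] 0.328298263025805 9.675
[[326.26102051 189.48882544]]
```

View pics/i_wrist.png

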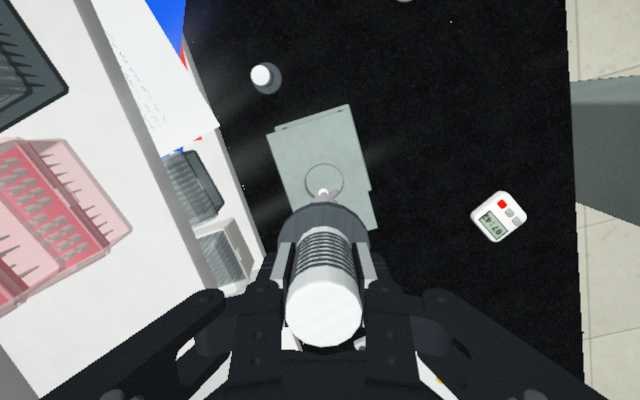

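View pics/i_side.png

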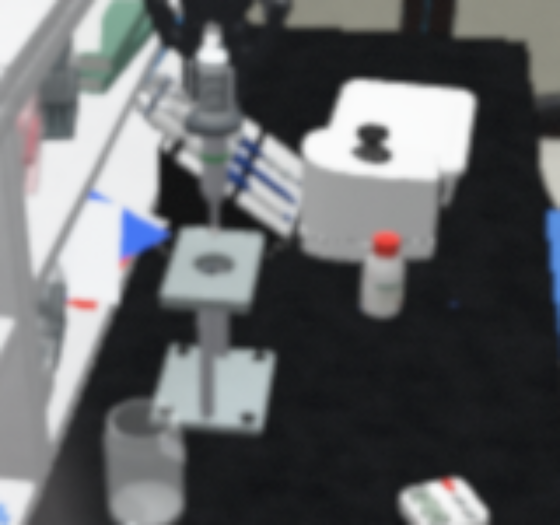

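```bash
cat >> h.py <<'E'
PAD={'red':np.array([603.7,253.4,105.5]),'yellow':np.array([548.1,192.8,61.2]),'blue':np.array([625.5,165.8,106.])}
_a=np.radians(14.1);_s=np.radians(33)
NRM=np.array([-np.sin(_s)*np.cos(_a),-np.sin(_s)*np.sin(_a),np.cos(_s)])
_x=np.array([np.sin(_a),-np.cos(_a),0]); RP=np.c_[_x,np.cross(-NRM,_x),-NRM]
def tip(L=130):
    s=r.read_state();p=np.array(s["eef_pos"]);R=np.array(s["ee_rot"]);t=p+L*R[:,2]
    print("t",s["time_s"],"tcp",p.round(1),"tip",t.round(1),"F.n",round(float(np.dot(s["wrist_force"],NRM)),2),"F",np.round(s["wrist_force"],1),"ang",round(float(np.degrees(np.arccos(np.dot(R[:,2],-NRM)))),2))
    for k in PAD:
        d=t-PAD[k]; print(k,"tool xyz to pad",np.round(R.T@(-d),1),"height",round(float(d@NRM),1))
E
python3 - <<'E'
from h import *
W=r.read_camera("wrist");print("hole",atz(W,(324.5,180),150))
plan(PAD['red']+NRM*180,RP,14,1)
E
```

```text
hole [ 634.88257652 -186.89896445  150.        ]
{"travel": [[-0.13, 0.08, 0.02], [-0.13, 0.08, 0.01], [-0.14, 0.08, 0.02], [-0.13, 0.07, 0.01], [-0.14, 0.07, 0.01], [-0.15, 0.06, 0.02], [-0.14, 0.06, 0.0], [-0.15, 0.05, 0.01]], "rot": [[0.51, -0.13, -0.46], [0.5, -0.14, -0.45], [0.51, -0.13, -0.46], [0.5, -0.14, -0.46], [0.51, -0.13, -0.45], [0.5, -0.13, -0.46], [0.51, -0.14, -0.45], [0.51, -0.13, -0.46]], "jaw": [1, 1, 1, 1, 1, 1, 1, 1]}
{"travel": [[-0.15, 0.05, 0.01], [-0.14, 0.04, 0.01], [-0.16, 0.04, 0.01], [-0.15, 0.03, 0.01], [-0.15, 0.03, 0.01], [-0.15, 0.02, 0.01]], "rot": [[0.5, -0.14, -0.46], [0.51, -0.13, -0.45], [0.5, -0.14, -0.46], [0.51, -0.13, -0.46], [0.51, -0.13, -0.45], [0.5, -0.14, -0.46]], "jaw": [1, 1, 1, 1, 1, 1]}
end [509.8 228.8 256.3] max 0.16 0.51
```

```bash
python3 -m pendant '{"travel": [[-0.13, 0.08, 0.02], [-0.13, 0.08, 0.01], [-0.14, 0.08, 0.02], [-0.13, 0.07, 0.01], [-0.14, 0.07, 0.01], [-0.15, 0.06, 0.02], [-0.14, 0.06, 0.0], [-0.15, 0.05, 0.01]], "rot": [[0.51, -0.13, -0.46], [0.5, -0.14, -0.45], [0.51, -0.13, -0.46], [0.5, -0.14, -0.46], [0.51, -0.13, -0.45], [0.5, -0.13, -0.46], [0.51, -0.14, -0.45], [0.51, -0.13, -0.46]], "jaw": [1,1,1,1,1,1,1,1]}'
python3 -m pendant '{"travel": [[-0.15, 0.05, 0.01], [-0.14, 0.04, 0.01], [-0.16, 0.04, 0.01], [-0.15, 0.03, 0.01], [-0.15, 0.03, 0.01], [-0.15, 0.02, 0.01],[0,0,0]], "rot": [[0.5, -0.14, -0.46], [0.51, -0.13, -0.45], [0.5, -0.14, -0.46], [0.51, -0.13, -0.46], [0.51, -0.13, -0.45], [0.5, -0.14, -0.46],[0,0,0]], "jaw": [1,1,1,1,1,1,1]}'
python3 - <<'E'
from h import *
W=r.read_camera("wrist");cv2.imwrite("pics/j_wrist.png",W["frame"][:,:,::-1])
D=r.read_camera("side");cv2.imwrite("pics/j_side.png",cv2.resize(D["frame"][140:320,220:400,::-1],None,fx=3.3,fy=3.3,interpolation=2))
tip();s=r.read_state();p=np.array(s["eef_pos"]);R=np.array(s["ee_rot"]);print(proj(W,[p+130*R[:,2],PAD['red']]),s["joints"])
E
```

```text
time_s: 10.72
eef_pos: [563.3, 52.9, 279.0]
ee_rot: [[0.022, -0.946, 0.323], [-0.999, -0.01, 0.041], [-0.035, -0.324, -0.946]]
wrist_force: [0.5, 0.2, -3.0]
grip_width: 0.33
time_s: 11.6
eef_pos: [508.8, 227.5, 254.3]
ee_rot: [[0.246, -0.813, 0.528], [-0.969, -0.21, 0.129], [0.006, -0.543, -0.84]]
wrist_force: [-0.0, -0.5, -2.1]
grip_width: 0.333
t 11.7 tcp [510.2 227.5 256. ] tip [579.  244.4 147.1] F.n -1.69 F [ 0.2  0.2 -1.8] ang 0.17
red tool xyz to pad [-2.9  0.8 49.1] height 49.1
yellow tool xyz to pad [42.2 82.5 48.9] height 48.8
blue tool xyz to pad [87.4  0.8 48.8] height 48.6
[[321.59145713 190.84544099]
 [322.44359802 181.28431401]] [ 0.76263084  0.01125528 -0.78847854  0.8364565  -0.37491605 -1.24391087]
```

View pics/j_wrist.png

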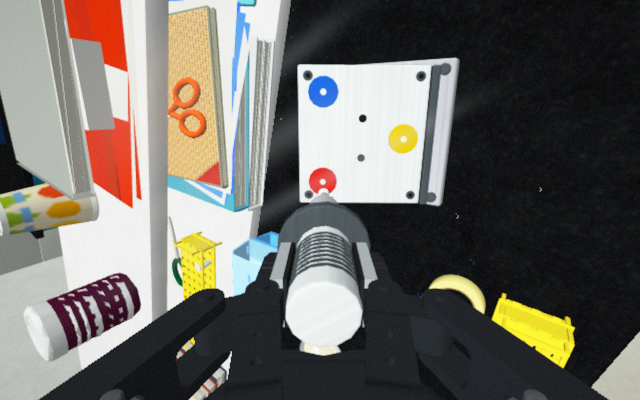

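View pics/j_side.png

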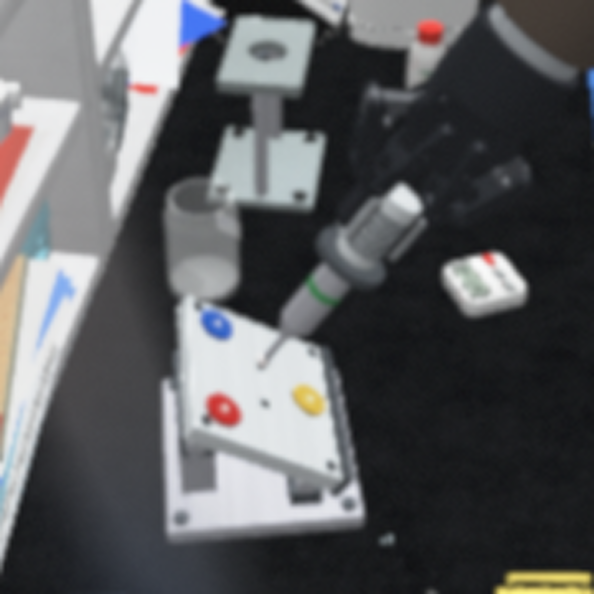

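```bash
python3 -m pendant '{"travel": [[-0.015,0.005,0.05],[0,0,0.1],[0,0,0.05],[0,0,0.02],[0,0,0]], "rot": [[0,0,0],[0,0,0],[0,0,0],[0,0,0],[0,0,0]], "jaw": [1,1,1,1,1]}'
python3 -c "
from h import *
W=r.read_camera('wrist');cv2.imwrite('pics/k_wrist.png',cv2.resize(W['frame'][100:250,220:420,::-1],None,fx=3,fy=3))
tip();print(r.read_state()['joints'])"
```

```text
time_s: 12.32
eef_pos: [533.3, 235.9, 219.6]
ee_rot: [[0.242, -0.812, 0.531], [-0.97, -0.204, 0.13], [0.002, -0.547, -0.837]]
wrist_force: [0.4, 0.1, -3.5]
grip_width: 0.332
t 12.375 tcp [533.2 236.2 220. ] tip [602.2 253.2 111.2] F.n -2.21 F [-0.2 -0.1 -2.8] ang 0.23
red tool xyz to pad [0.2 1.9 5.6] height 5.6
yellow tool xyz to pad [45.4 83.7  5.2] height 5.3
blue tool xyz to pad [90.4  1.8  5.3] height 5.1
[ 0.62394176  0.0912314  -0.85122174  1.19234866 -0.22148763 -1.50459637]
```

View pics/k_wrist.png

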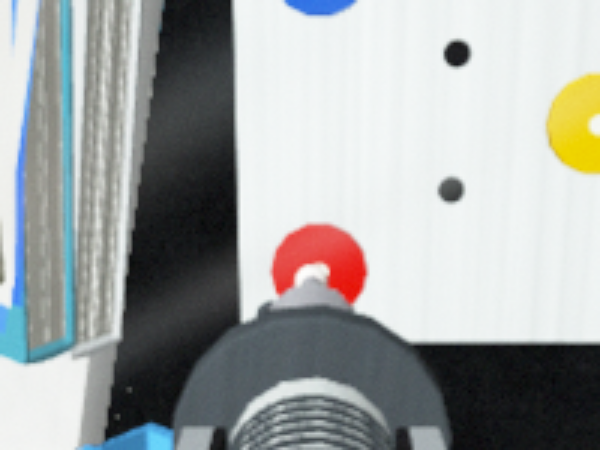

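```bash
cat >> h.py <<'E'
def pose(pad,h,tilt,L=130,az=14.1):
    a,s=np.radians(az),np.radians(tilt); z=np.array([np.sin(s)*np.cos(a),np.sin(s)*np.sin(a),-np.cos(s)])
    x=np.array([np.sin(a),-np.cos(a),0]); R=np.c_[x,np.cross(z,x),z]
    return PAD[pad]+NRM*h-L*z,R
E
python3 - <<'E'
from h import *
p,R=pose('red',4,28); print(p); plan(p,R,2,1,dec=3)
E
```

```text
[542.39452637 238.00112938 223.63786934]
{"travel": [[0.001, -0.025, 0.005], [0.001, -0.024, 0.005]], "rot": [[-0.565, -0.015, 0.0], [-0.565, -0.015, 0.0]], "jaw": [1, 1]}
end [542.4 238.1 223.5] max 0.025 0.565
```

```bash
python3 -m pendant '{"travel": [[0.001,-0.025,0.005],[0.001,-0.024,0.005],[0,0,0]], "rot": [[-0.565,-0.015,0],[-0.565,-0.015,0],[0,0,0]], "jaw": [1,1,1]}'
python3 -c "
from h import *
tip();print(r.read_state()['joints'])"
```

```text
time_s: 12.75
eef_pos: [544.8, 239.4, 227.0]
ee_rot: [[0.242, -0.847, 0.473], [-0.97, -0.212, 0.118], [0.001, -0.488, -0.873]]
wrist_force: [0.4, 1.7, -2.8]
grip_width: 0.331
t 12.75 tcp [544.8 239.4 227. ] tip [606.3 254.7 113.5] F.n -2.75 F [ 0.4  1.7 -2.8] ang 3.8
red tool xyz to pad [0.6 6.4 5.6] height 5.2
yellow tool xyz to pad [45.9 87.9 10.8] height 4.9
blue tool xyz to pad [90.8  6.2  5.2] height 4.7
[ 0.7497872   0.12489477 -0.67625939  0.66590428 -0.3929138  -1.07720493]
```

```bash
python3 -m pendant '{"travel": [[0,0,0],[0,0,0]], "rot": [[0,0,0],[0,0,0]], "jaw": [1,1]}'
python3 -c "
from h import *
tip();print(r.read_state()['joints'])"
```

```text
time_s: 13.0
eef_pos: [543.3, 236.0, 224.8]
ee_rot: [[0.242, -0.848, 0.471], [-0.97, -0.214, 0.113], [0.005, -0.484, -0.875]]
wrist_force: [-0.1, -0.7, -3.6]
grip_width: 0.331
t 13.0 tcp [543.3 236.  224.8] tip [604.6 250.7 111.1] F.n -2.87 F [-0.1 -0.7 -3.6] ang 4.03
red tool xyz to pad [-2.9  2.9  4.8] height 4.6
yellow tool xyz to pad [42.3 84.5 10.5] height 4.3
blue tool xyz to pad [87.4  2.9  4.7] height 4.1
[ 0.74714371  0.12393167 -0.68245125  0.66838725 -0.39306483 -1.07682317]
```

```bash
python3 -m pendant '{"travel": [[-0.01,0.01,0.02],[0,0,0.015],[0,0,0]], "rot": [[0,0,0],[0,0,0],[0,0,0]], "jaw": [1,1,1]}'
python3 -c "
from h import *
tip()
W=r.read_camera('wrist');cv2.imwrite('pics/l_wrist.png',cv2.resize(W['frame'][100:250,220:420,::-1],None,fx=3,fy=3));tip()"
```

```text
time_s: 13.38
eef_pos: [545.0, 239.0, 218.2]
ee_rot: [[0.242, -0.848, 0.471], [-0.97, -0.213, 0.114], [0.004, -0.485, -0.875]]
wrist_force: [-2.1, 0.1, 0.1]
grip_width: 0.332
t 13.375 tcp [545.  239.  218.2] tip [606.2 253.8 104.5] F.n 1.12 F [-2.1  0.1  0.1] ang 4.0
red tool xyz to pad [-0.2  1.7 -2.1] height -2.3
yellow tool xyz to pad [45.  83.3  3.5] height -2.5
blue tool xyz to pad [90.1  1.7 -2.3] height -2.8
t 13.425 tcp [544.9 239.  218.2] tip [606.2 253.8 104.5] F.n 0.85 F [-2.1 -0.8 -0.5] ang 4.0
red tool xyz to pad [-0.2  1.8 -2.1] height -2.2
yellow tool xyz to pad [45.  83.3  3.6] height -2.4
blue tool xyz to pad [90.1  1.7 -2.2] height -2.7
```

View pics/l_wrist.png

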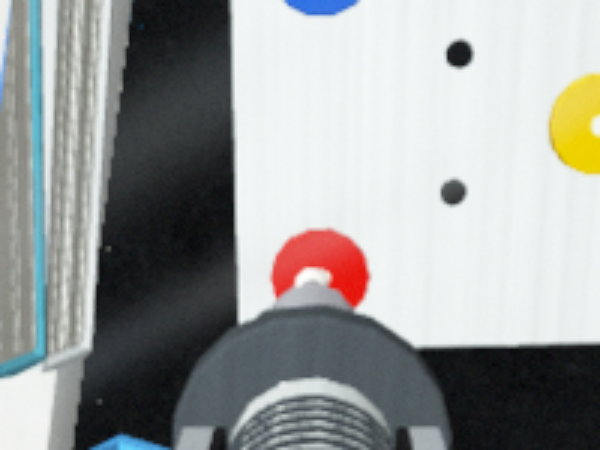

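```bash
python3 -m pendant '{"travel": [[0,0,0.01],[0,0,0],[0,0,0],[0,0,0],[0,0,0]], "rot": [[0,0,0],[0,0,0],[0,0,0],[0,0,0],[0,0,0]], "jaw": [1,1,1,1,1]}'
python3 -c "
from h import *
tip();tip()"
```

```text
time_s: 14.05
eef_pos: [545.9, 239.5, 216.5]
ee_rot: [[0.242, -0.848, 0.471], [-0.97, -0.213, 0.114], [0.004, -0.485, -0.875]]
wrist_force: [-1.8, -1.3, 0.7]
grip_width: 0.331
t 14.05 tcp [545.9 239.5 216.5] tip [607.2 254.3 102.9] F.n 1.74 F [-1.8 -1.3  0.7] ang 4.0
red tool xyz to pad [ 0.   1.8 -4. ] height -4.2
yellow tool xyz to pad [45.3 83.4  1.6] height -4.4
blue tool xyz to pad [90.3  1.8 -4.2] height -4.7
t 14.05 tcp [545.9 239.5 216.5] tip [607.2 254.3 102.9] F.n 1.74 F [-1.8 -1.3  0.7] ang 4.0
red tool xyz to pad [ 0.   1.8 -4. ] height -4.2
yellow tool xyz to pad [45.3 83.4  1.6] height -4.4
blue tool xyz to pad [90.3  1.8 -4.2] height -4.7
```

```bash
python3 -m pendant '{"travel": [[0,0,-0.05],[0,0,-0.1],[0,0,-0.03]], "rot": [[0,0,0],[0,0,0],[0,0,0]], "jaw": [1,1,1]}'
python3 -c "
from h import *
tip();p,R=pose('yellow',30,28);plan(p,R,4,1,dec=3);print(r.read_state()['joints'])"
```

```text
time_s: 14.42
eef_pos: [529.1, 236.3, 249.1]
ee_rot: [[0.243, -0.847, 0.473], [-0.97, -0.213, 0.117], [0.002, -0.487, -0.874]]
wrist_force: [0.3, 0.6, -2.1]
grip_width: 0.335
t 14.425 tcp [529.1 236.3 249.1] tip [590.6 251.5 135.5] F.n -2.02 F [ 0.3  0.6 -2.1] ang 3.87
red tool xyz to pad [ 1.3  3.1 32.6] height 32.4
yellow tool xyz to pad [46.5 84.6 38. ] height 32.1
blue tool xyz to pad [91.6  3.  32.3] height 31.8
{"travel": [[0.059, 0.105, 0.01], [0.058, 0.105, 0.011], [0.059, 0.105, 0.011], [0.058, 0.105, 0.011]], "rot": [[-0.062, -0.006, 0.0], [-0.061, -0.007, 0.0], [-0.062, -0.006, -0.001], [-0.061, -0.006, 0.0]], "jaw": [1, 1, 1, 1]}
end [473.1 174.  201.2] max 0.105 0.062
[ 0.78610624  0.07658716 -0.65372808  0.59427232 -0.46685093 -1.02561353]
```

```bash
python3 -m pendant '{"travel": [[0.059,0.105,0.01],[0.058,0.105,0.011],[0.059,0.105,0.011],[0.058,0.105,0.011],[0,0,0],[0,0,0]], "rot": [[-0.06,-0.006,0],[-0.06,-0.006,0],[-0.06,-0.006,0],[-0.06,-0.006,0],[0,0,0],[0,0,0]], "jaw": [1,1,1,1,1,1]}'
python3 -c "
from h import *
tip();print(r.read_state()['joints'])
W=r.read_camera('wrist');cv2.imwrite('pics/m_wrist.png',cv2.resize(W['frame'][100:250,220:420,::-1],None,fx=3,fy=3));print(proj(W,PAD['yellow']))"
```

```text
time_s: 15.18
eef_pos: [473.6, 174.0, 201.1]
ee_rot: [[0.243, -0.856, 0.456], [-0.97, -0.215, 0.114], [0.001, -0.469, -0.883]]
wrist_force: [-0.3, -0.5, -2.4]
grip_width: 0.336
t 15.175 tcp [473.6 174.  201.1] tip [532.8 188.8  86.3] F.n -1.8 F [-0.3 -0.5 -2.4] ang 5.0
red tool xyz to pad [-45.4 -83.6  22.6] height 29.9
yellow tool xyz to pad [-0.2 -2.2 29.5] height 29.6
blue tool xyz to pad [ 44.9 -83.7  22.2] height 29.4
[ 0.71345016 -0.00284216 -0.90300366  0.76606066 -0.3112078  -1.16044642]
[[322.02168143 183.41141072]]
```

View pics/m_wrist.png

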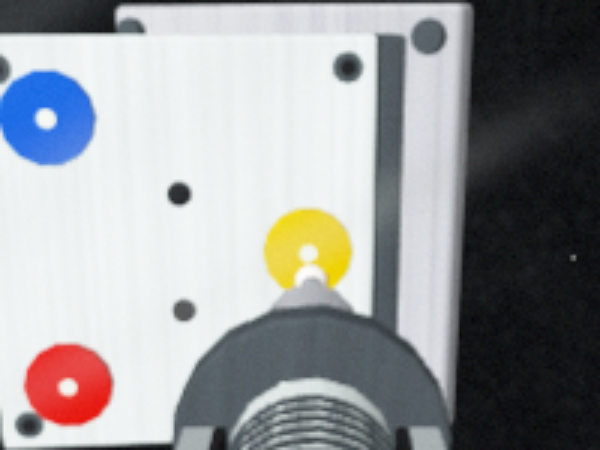

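```bash
python3 -c "
from h import *
p,R=pose('yellow',4,25);plan(p,R,3,1,dec=3)"
```

```text
{"travel": [[0.0, -0.014, 0.043], [0.0, -0.015, 0.043], [0.0, -0.015, 0.042]], "rot": [[-0.219, -0.003, 0.001], [-0.22, -0.003, 0.001], [-0.219, -0.004, 0.0]], "jaw": [1, 1, 1]}
end [492.6 179.  182.4] max 0.043 0.22
```

```bash
python3 -m pendant '{"travel": [[0,-0.014,0.043],[0,-0.015,0.043],[0,-0.015,0.042],[0,0,0],[0,0,0]], "rot": [[-0.22,0,0],[-0.22,0,0],[-0.22,0,0],[0,0,0],[0,0,0]], "jaw": [1,1,1,1,1]}'
python3 -c "
from h import *
tip();print(r.read_state()['joints'])"
```

```text
time_s: 15.85
eef_pos: [491.7, 178.1, 181.8]
ee_rot: [[0.243, -0.88, 0.409], [-0.97, -0.221, 0.101], [0.002, -0.421, -0.907]]
wrist_force: [-0.3, 0.3, -1.5]
grip_width: 0.331
t 15.85 tcp [491.7 178.1 181.8] tip [544.9 191.2  63.9] F.n -1.15 F [-0.3  0.3 -1.5] ang 8.08
red tool xyz to pad [-46.  -83.   -7.5] height 4.4
yellow tool xyz to pad [-0.8 -2.   3.9] height 4.1
blue tool xyz to pad [ 44.3 -83.   -7.8] height 3.8
[ 0.7148139   0.07336548 -0.8236952   0.61335178 -0.33999709 -1.01630584]
```

```bash
python3 -m pendant '{"travel": [[0,-0.01,0.02],[0,0,0.015],[0,0,0]], "rot": [[0,0,0],[0,0,0],[0,0,0]], "jaw": [1,1,1]}'
python3 -c "
from h import *
tip()"
```

```text
time_s: 16.23
eef_pos: [496.2, 178.8, 176.1]
ee_rot: [[0.243, -0.88, 0.409], [-0.97, -0.221, 0.101], [0.002, -0.421, -0.907]]
wrist_force: [-2.8, -0.6, -0.4]
grip_width: 0.334
t 16.225 tcp [496.2 178.8 176.1] tip [549.4 191.9  58.2] F.n 1.16 F [-2.8 -0.6 -0.4] ang 8.1
red tool xyz to pad [-46.4 -81.3 -14.5] height -2.8
yellow tool xyz to pad [-1.2 -0.4 -3.2] height -3.1
blue tool xyz to pad [ 43.9 -81.4 -14.9] height -3.4
```

```bash
python3 -m pendant '{"travel": [[0,0,0.008],[0,0,0],[0,0,0],[0,0,0],[0,0,0]], "rot": [[0,0,0],[0,0,0],[0,0,0],[0,0,0],[0,0,0]], "jaw": [1,1,1,1,1]}'
python3 -c "
from h import *
tip()
D=r.read_camera('side');cv2.imwrite('pics/n_side.png',cv2.resize(D['frame'][200:320,240:360,::-1],None,fx=4,fy=4,interpolation=2));tip()"
```

```text
time_s: 16.85
eef_pos: [496.9, 179.1, 174.6]
ee_rot: [[0.243, -0.88, 0.409], [-0.97, -0.221, 0.101], [0.002, -0.421, -0.907]]
wrist_force: [-2.5, -0.3, 1.3]
grip_width: 0.332
t 16.85 tcp [496.9 179.1 174.6] tip [550.  192.1  56.7] F.n 2.43 F [-2.5 -0.3  1.3] ang 8.11
red tool xyz to pad [-46.3 -81.3 -16.2] height -4.4
yellow tool xyz to pad [-1.1 -0.3 -4.8] height -4.7
blue tool xyz to pad [ 44.  -81.3 -16.5] height -5.0
t 16.9 tcp [496.9 179.1 174.7] tip [550.  192.2  56.7] F.n 2.69 F [-3.1 -1.   1.1] ang 8.1
red tool xyz to pad [-46.3 -81.3 -16.1] height -4.4
yellow tool xyz to pad [-1.1 -0.3 -4.8] height -4.7
blue tool xyz to pad [ 44.  -81.3 -16.5] height -5.0
```

View pics/n_side.png

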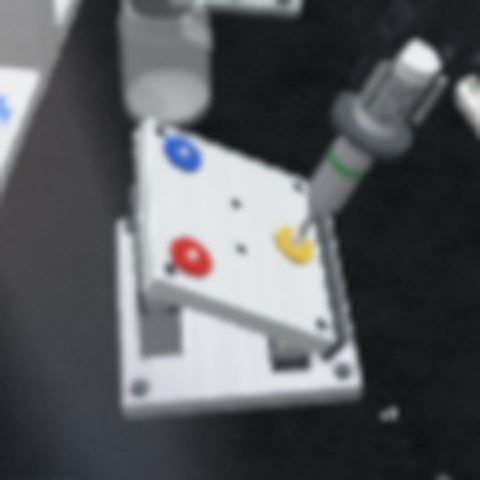

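```bash
python3 -m pendant '{"travel": [[0,0,-0.05],[0,0,-0.1],[0,0,-0.03]], "rot": [[0,0,0],[0,0,0],[0,0,0]], "jaw": [1,1,1]}'
python3 -c "
from h import *
tip();p,R=pose('blue',30,25);plan(p,R,4,1,dec=3);print(r.read_state()['joints'])"
```

```text
time_s: 17.27
eef_pos: [482.5, 176.1, 208.2]
ee_rot: [[0.243, -0.879, 0.41], [-0.97, -0.22, 0.102], [0.0, -0.423, -0.906]]
wrist_force: [0.7, 0.3, -2.5]
grip_width: 0.333
t 17.275 tcp [482.5 176.1 208.2] tip [535.8 189.4  90.4] F.n -2.5 F [ 0.7  0.3 -2.5] ang 8.0
red tool xyz to pad [-45.5 -80.2  20.7] height 31.7
yellow tool xyz to pad [-0.3  0.8 31.9] height 31.4
blue tool xyz to pad [ 44.7 -80.2  20.2] height 31.2
{"travel": [[0.056, -0.095, -0.012], [0.056, -0.095, -0.012], [0.056, -0.095, -0.012], [0.056, -0.095, -0.011]], "rot": [[0.0, -0.002, -0.001], [0.0, -0.002, -0.001], [0.0, -0.002, -0.001], [0.0, -0.002, -0.001]], "jaw": [1, 1, 1, 1]}
end [556.4 148.5 248.9] max 0.095 0.002
[ 0.75164487  0.02197377 -0.7745607   0.5068759  -0.43644932 -0.93161501]
```

```bash
python3 -m pendant '{"travel": [[0.056,-0.095,-0.012],[0.056,-0.095,-0.012],[0.056,-0.095,-0.012],[0.056,-0.095,-0.011],[0,0,0],[0,0,0]], "rot": [[0,0,0],[0,0,0],[0,0,0],[0,0,0],[0,0,0],[0,0,0]], "jaw": [1,1,1,1,1,1]}'
python3 -c "
from h import *
tip();print(r.read_state()['joints'])
W=r.read_camera('wrist');cv2.imwrite('pics/o_wrist.png',cv2.resize(W['frame'][100:250,220:420,::-1],None,fx=3,fy=3));print(proj(W,PAD['blue']))
p,R=pose('blue',4,24);plan(p,R,3,1,dec=3)"
```

```text
time_s: 18.02
eef_pos: [555.2, 147.3, 246.5]
ee_rot: [[0.242, -0.881, 0.407], [-0.97, -0.221, 0.099], [0.002, -0.419, -0.908]]
wrist_force: [-1.1, 0.3, -2.6]
grip_width: 0.335
t 18.025 tcp [555.2 147.3 246.5] tip [608.1 160.1 128.4] F.n -1.67 F [-1.1  0.3 -2.6] ang 8.25
red tool xyz to pad [-91.6  -7.1  28.2] height 29.2
yellow tool xyz to pad [-46.4  73.8  39.8] height 29.0
blue tool xyz to pad [-1.3 -7.2 28. ] height 28.7
[ 0.6124773   0.09259408 -0.52208364  0.28716904 -0.56949112 -0.57966818]
[[317.00744686 184.90428675]]
{"travel": [[-0.001, -0.014, 0.04], [-0.002, -0.014, 0.04], [-0.001, -0.015, 0.04]], "rot": [[-0.055, -0.012, 0.0], [-0.054, -0.011, 0.0], [-0.055, -0.012, 0.0]], "jaw": [1, 1, 1]}
end [572.1 152.4 228.2] max 0.04 0.055
```

View pics/o_wrist.png

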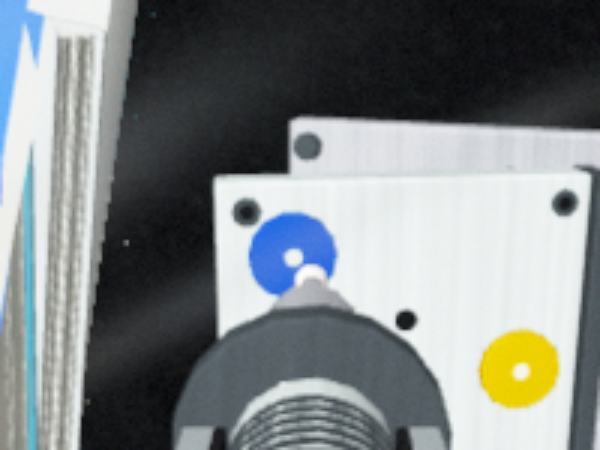

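```bash
python3 -m pendant '{"travel": [[0,-0.014,0.04],[-0.002,-0.014,0.04],[-0.002,-0.014,0.04],[0,0,0],[0,0,0]], "rot": [[0,0,0],[0,0,0],[0,0,0],[0,0,0],[0,0,0]], "jaw": [1,1,1,1,1]}'
python3 -c "
from h import *
tip();print(r.read_state()['joints'])"
```

```text
time_s: 18.7
eef_pos: [573.1, 152.9, 229.5]
ee_rot: [[0.243, -0.88, 0.409], [-0.97, -0.221, 0.1], [0.002, -0.421, -0.907]]
wrist_force: [0.3, -0.0, -2.9]
grip_width: 0.333
t 18.7 tcp [573.1 152.9 229.5] tip [626.2 165.9 111.6] F.n -2.62 F [ 0.3 -0.  -2.9] ang 8.12
red tool xyz to pad [-90.3   3.1   5.1] height 4.8
yellow tool xyz to pad [-45.1  84.   16.5] height 4.5
blue tool xyz to pad [-0.1  3.   4.7] height 4.3
[ 0.59836629  0.14131437 -0.51552891  0.29877949 -0.52345558 -0.58276093]
```

```bash
python3 -m pendant '{"travel": [[0,0.012,0.02],[0,0,0.018],[0,0,0]], "rot": [[0,0,0],[0,0,0],[0,0,0]], "jaw": [1,1,1]}'
python3 -c "
from h import *
tip()"
```

```text
time_s: 19.08
eef_pos: [574.1, 153.2, 222.0]
ee_rot: [[0.243, -0.88, 0.409], [-0.97, -0.221, 0.101], [0.002, -0.421, -0.907]]
wrist_force: [-2.0, 0.3, 0.3]
grip_width: 0.33
t 19.075 tcp [574.1 153.2 222. ] tip [627.3 166.3 104.1] F.n 1.25 F [-2.   0.3  0.3] ang 8.08
red tool xyz to pad [-90.3   0.9  -2.2] height -2.1
yellow tool xyz to pad [-45.1  81.9   9.1] height -2.4
blue tool xyz to pad [ 0.   0.9 -2.5] height -2.6
```

```bash
python3 -m pendant '{"travel": [[0,0,0.01],[0,0,0],[0,0,0],[0,0,0],[0,0,0]], "rot": [[0,0,0],[0,0,0],[0,0,0],[0,0,0],[0,0,0]], "jaw": [1,1,1,1,1]}'
python3 -c "
from h import *
tip();D=r.read_camera('side');cv2.imwrite('pics/p_side.png',cv2.resize(D['frame'][200:320,240:360,::-1],None,fx=4,fy=4,interpolation=2))"
```

```text
time_s: 19.7
eef_pos: [575.0, 153.4, 220.1]
ee_rot: [[0.243, -0.88, 0.409], [-0.97, -0.221, 0.101], [0.002, -0.421, -0.907]]
wrist_force: [-2.0, -0.8, 2.5]
grip_width: 0.333
t 19.7 tcp [575.  153.4 220.1] tip [628.2 166.5 102.2] F.n 3.22 F [-2.  -0.8  2.5] ang 8.08
red tool xyz to pad [-90.3   0.9  -4.2] height -4.2
yellow tool xyz to pad [-45.1  81.9   7.1] height -4.4
blue tool xyz to pad [ 0.   0.9 -4.6] height -4.7
```

View pics/p_side.png

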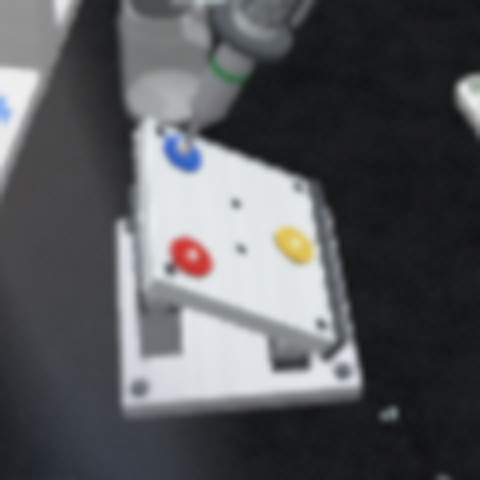

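```bash
python3 -m pendant '{"travel": [[0,0,-0.06],[0,0,-0.12],[0,0,-0.1]], "rot": [[0,0,0],[0,0,0],[0,0,0]], "jaw": [1,1,1]}'
python3 -c "
from h import *
plan(np.array([637.5,-184.5,318]),Rdown(-106),12,1)"
```

```text
time_s: 20.12
eef_pos: [551.2, 147.3, 271.0]
ee_rot: [[0.242, -0.88, 0.408], [-0.97, -0.221, 0.1], [0.002, -0.42, -0.908]]
wrist_force: [0.2, 0.2, -2.9]
grip_width: 0.336
{"travel": [[0.14, -0.01, -0.02], [0.15, -0.01, -0.01], [0.14, -0.02, -0.02], [0.14, -0.03, -0.01], [0.14, -0.03, -0.02], [0.14, -0.04, -0.01], [0.13, -0.04, -0.02], [0.14, -0.05, -0.01]], "rot": [[-0.44, 0.12, 0.54], [-0.44, 0.11, 0.54], [-0.44, 0.12, 0.53], [-0.44, 0.12, 0.54], [-0.45, 0.11, 0.54], [-0.44, 0.12, 0.54], [-0.44, 0.12, 0.53], [-0.44, 0.11, 0.54]], "jaw": [1, 1, 1, 1, 1, 1, 1, 1]}
{"travel": [[0.13, -0.05, -0.02], [0.13, -0.06, -0.01], [0.13, -0.06, -0.02], [0.13, -0.07, -0.02]], "rot": [[-0.44, 0.12, 0.54], [-0.44, 0.11, 0.54], [-0.44, 0.12, 0.53], [-0.44, 0.12, 0.54]], "jaw": [1, 1, 1, 1]}
end [ 637.1 -185.   318.1] max 0.15 0.54
```

```bash
python3 -m pendant '{"travel": [[0.14, -0.01, -0.02], [0.15, -0.01, -0.01], [0.14, -0.02, -0.02], [0.14, -0.03, -0.01], [0.14, -0.03, -0.02], [0.14, -0.04, -0.01], [0.13, -0.04, -0.02], [0.14, -0.05, -0.01]], "rot": [[-0.44, 0.12, 0.54], [-0.44, 0.11, 0.54], [-0.44, 0.12, 0.53], [-0.44, 0.12, 0.54], [-0.45, 0.11, 0.54], [-0.44, 0.12, 0.54], [-0.44, 0.12, 0.53], [-0.44, 0.11, 0.54]], "jaw": [1,1,1,1,1,1,1,1]}'
python3 -m pendant '{"travel": [[0.13, -0.05, -0.02], [0.13, -0.06, -0.01], [0.13, -0.06, -0.02], [0.13, -0.07, -0.02],[0,0,0],[0,0,0]], "rot": [[-0.44, 0.12, 0.54], [-0.44, 0.11, 0.54], [-0.44, 0.12, 0.53], [-0.44, 0.12, 0.54],[0,0,0],[0,0,0]], "jaw": [1,1,1,1,1,1]}'
python3 -c "
from h import *
tip();s=r.read_state();print(s['ee_rot'].round(4),s['joints'])
W=r.read_camera('wrist');cv2.imwrite('pics/q_wrist.png',cv2.resize(W['frame'][100:250,220:420,::-1],None,fx=3,fy=3))
p=s['eef_pos'];print(proj(W,[p+130*s['ee_rot'][:,2],(637.6,-184.5,150)]))
D=r.read_camera('side');cv2.imwrite('pics/q_side.png',cv2.resize(D['frame'][80:230,240:400,::-1],None,fx=3.5,fy=3.5))
plan(np.array([637.6,-184.5,270]),Rdown(-106),3,1,dec=3)
"
```

```text
time_s: 21.12
eef_pos: [609.6, -74.4, 301.7]
ee_rot: [[-0.105, -0.984, 0.145], [-0.994, 0.108, 0.011], [-0.026, -0.143, -0.989]]
wrist_force: [0.6, -0.2, -2.8]
grip_width: 0.332
time_s: 21.88
eef_pos: [637.6, -184.3, 317.1]
ee_rot: [[-0.275, -0.961, 0.001], [-0.961, 0.275, 0.001], [-0.001, -0.0, -1.0]]
wrist_force: [0.1, -0.7, -3.1]
grip_width: 0.333
t 21.875 tcp [ 637.6 -184.3  317.1] tip [ 637.7 -184.2  187.1] F.n -2.55 F [ 0.1 -0.7 -3.1] ang 32.95
red tool xyz to pad [-411.3  153.    82. ] height 108.5
yellow tool xyz to pad [-337.7  189.9  126.2] height 108.3
blue tool xyz to pad [-333.   108.    81.4] height 108.0
[[-2.750e-01 -9.614e-01  6.000e-04]
 [-9.614e-01  2.750e-01  1.000e-03]
 [-1.100e-03 -4.000e-04 -1.000e+00]] [-3.86818139e-02  4.13567296e-01  2.63874628e-01 -9.95668364e-04
 -1.42049421e+00 -2.39762001e-01]
[[324.27305297 190.40994441]
 [324.20804249 180.52434278]]
{"travel": [[0.001, 0.0, 0.08], [0.001, -0.001, 0.079], [0.001, 0.0, 0.08]], "rot": [[-0.005, 0.004, 0.006], [-0.006, 0.004, 0.007], [-0.005, 0.004, 0.006]], "jaw": [1, 1, 1]}
end [ 637.6 -184.4  270. ] max 0.08 0.007
```

View pics/q_wrist.png

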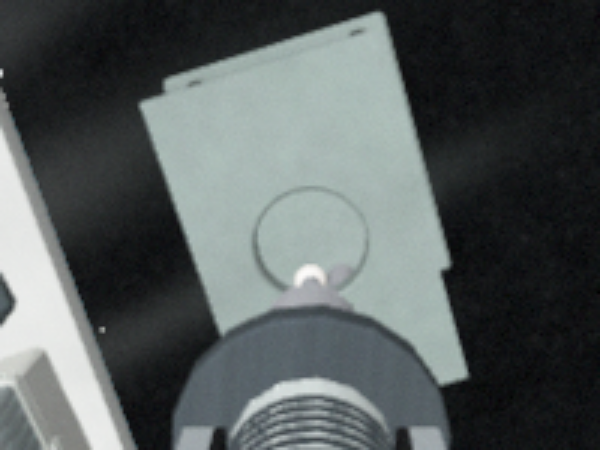

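View pics/q_side.png

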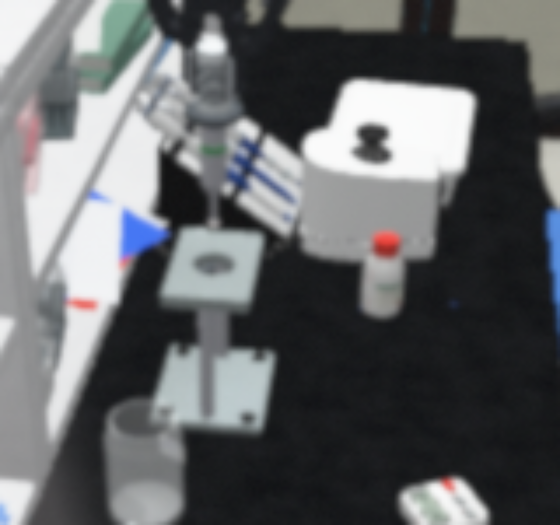

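```bash
python3 -m pendant '{"travel": [[0.001,0,0.1],[0.001,0,0.12],[0,0,0.15],[0,0,0.15],[0,0,0.1],[0,0,0.06],[0,0,0],[0,0,0]], "rot": [[0,0,0],[0,0,0],[0,0,0],[0,0,0],[0,0,0],[0,0,0],[0,0,0],[0,0,0]], "jaw": [1,1,1,1,1,1,1,1]}'
python3 -c "
from h import *
W=r.read_camera('wrist');cv2.imwrite('pics/r_wrist.png',W['frame'][:,:,::-1])
tip()"
```

```text
time_s: 22.98
eef_pos: [638.7, -185.0, 183.1]
ee_rot: [[-0.275, -0.962, 0.004], [-0.962, 0.275, -0.0], [-0.001, -0.004, -1.0]]
wrist_force: [0.4, -0.4, -2.3]
grip_width: 0.334
t 23.025 tcp [ 638.7 -185.1  183.2] tip [ 639.2 -185.1   53.2] F.n -1.96 F [ 0.2 -0.4 -2.2] ang 32.78
red tool xyz to pad [-411.9  154.5  -52.6] height -4.5
yellow tool xyz to pad [-338.3  191.5   -8.5] height -4.7
blue tool xyz to pad [-333.7  109.4  -53. ] height -5.0
```

View pics/r_wrist.png

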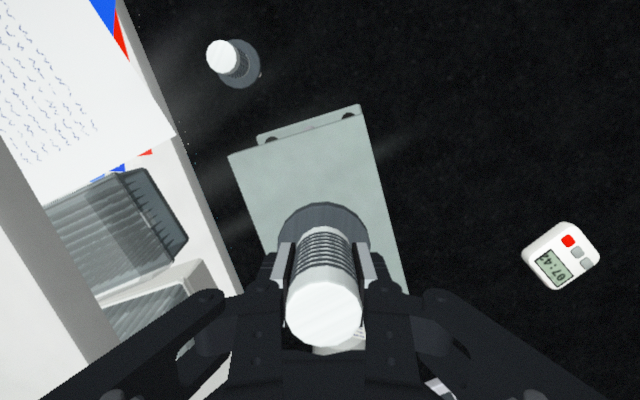

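```bash
python3 -m pendant '{"travel": [[0,0,0.03],[0,0,0.02],[0,0,0.01],[0,0,0],[0,0,0]], "rot": [[0,0,0],[0,0,0],[0,0,0],[0,0,0],[0,0,0]], "jaw": [1,1,1,1,1]}'
python3 -c "
from h import *
s=r.read_state();print(s['eef_pos'],s['wrist_force'])"
```

```text
time_s: 23.65
eef_pos: [638.1, -185.1, 169.7]
ee_rot: [[-0.275, -0.961, 0.002], [-0.961, 0.275, 0.0], [-0.001, -0.002, -1.0]]
wrist_force: [-0.2, 0.6, -2.5]
grip_width: 0.33
[ 638.08591093 -185.05394361  169.66799936] [-0.17986406  0.62452747 -2.54593324]
```

Still hanging freely (weight unchanged); creep down until it rests.

```bash
python3 -m pendant '{"travel": [[0,0,0.005],[0,0,0],[0,0,0]], "rot": [[0,0,0],[0,0,0],[0,0,0]], "jaw": [1,1,1]}'
python3 -m pendant '{"travel": [[0,0,0.005],[0,0,0],[0,0,0]], "rot": [[0,0,0],[0,0,0],[0,0,0]], "jaw": [1,1,1]}'
```

```text
time_s: 24.02
eef_pos: [638.1, -185.1, 169.6]
ee_rot: [[-0.275, -0.961, 0.002], [-0.961, 0.275, -0.0], [-0.0, -0.002, -1.0]]
wrist_force: [-1.2, 1.3, 3.9]
grip_width: 0.335
time_s: 24.4
eef_pos: [638.1, -185.1, 169.6]
ee_rot: [[-0.275, -0.962, 0.003], [-0.962, 0.275, -0.001], [-0.0, -0.003, -1.0]]
wrist_force: [-3.3, 2.5, 7.5]
grip_width: 0.337
```

Resting on the plate (+7.5 N). Back off the preload a little and open.

```bash
python3 -m pendant '{"travel": [[0,0,-0.005],[0,0,0],[0,0,0],[0,0,0],[0,0,0],[0,0,0],[0,0,0],[0,0,0]], "rot": [[0,0,0],[0,0,0],[0,0,0],[0,0,0],[0,0,0],[0,0,0],[0,0,0],[0,0,0]], "jaw": [1,0.8,0.6,0.3,0,0,0,0]}'
python3 -c "
from h import *
W=r.read_camera('wrist');cv2.imwrite('pics/s_wrist.png',W['frame'][:,:,::-1])
s=r.read_state();print(s['eef_pos'],s['wrist_force'],s['grip_width'])"
```

```text
time_s: 25.4
eef_pos: [638.1, -185.0, 168.8]
ee_rot: [[-0.275, -0.961, 0.002], [-0.961, 0.275, 0.0], [-0.001, -0.002, -1.0]]
wrist_force: [-0.2, 0.5, 0.4]
grip_width: 0.999
[ 638.03922518 -185.0436425   168.75673477] [ 0.25384384 -0.36463259 -0.12352038] 0.999908301059825
```

View pics/s_wrist.png

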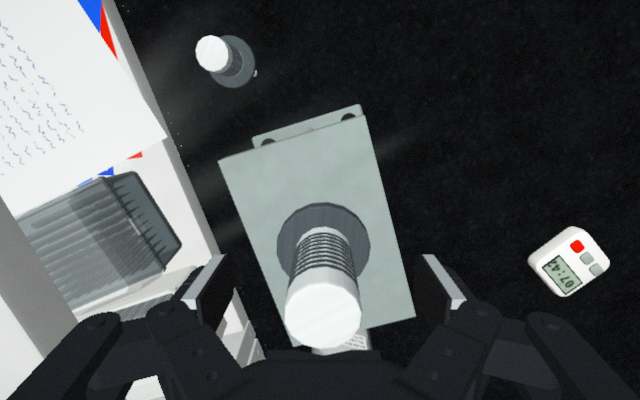

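Released, upright in the hole, the wrist reads no load. Retreat straight up.

```bash
python3 -m pendant '{"travel": [[0,0,-0.05],[0,0,-0.15],[0,0,-0.2],[0,0,-0.2],[0,0,-0.05],[0,0,0],[0,0,0]], "rot": [[0,0,0],[0,0,0],[0,0,0],[0,0,0],[0,0,0],[0,0,0],[0,0,0]], "jaw": [0,0,0,0,0,0,0]}'
python3 -c "
from h import *
W=r.read_camera('wrist');D=r.read_camera('side');S=r.read_camera('scene')
a=D['frame'][120:320,220:420,::-1];cv2.imwrite('pics/t_side.png',cv2.resize(a,None,fx=3,fy=3));cv2.imwrite('pics/t_wrist.png',W['frame'][:,:,::-1])
s=r.read_state();print(s['eef_pos'],s['wrist_force'],s['time_s'])
print(proj(W,[(638,-184.5,214),(638,-184.5,158)]))
for n in ['jar','tape','timer']:
    a,b=cen(n,'scene'),cen(n,'side')
    print(n,a,b, tri([(S,a),(D,b)])[0].round(0) if a is not None and b is not None else '')
print(atz(S,cen('bottle','scene'),44))"
```

```text
time_s: 26.32
eef_pos: [637.1, -184.8, 297.0]
ee_rot: [[-0.275, -0.961, -0.001], [-0.961, 0.275, 0.001], [-0.0, 0.002, -1.0]]
wrist_force: [0.7, -1.2, 0.1]
grip_width: 1.001
[ 637.40949028 -184.97915548  297.21451485] [ 0.53605264 -0.91940527  0.33809516] 26.475
[[323.26288493 207.2324526 ]
 [323.21203777 188.42370486]]
jar [337.02457467 207.35160681] [281.09573092 211.67658473] [669.   0.  52.]
tape [224.36645963 209.32298137] [351.20925553 338.88933602] [439. 369.  10.]
timer [297.45886076 260.42721519] [367.66118421 225.74342105] [403. -27.   8.]
[ 473.41957713 -370.78327044   44.        ]
```

View pics/t_side.png

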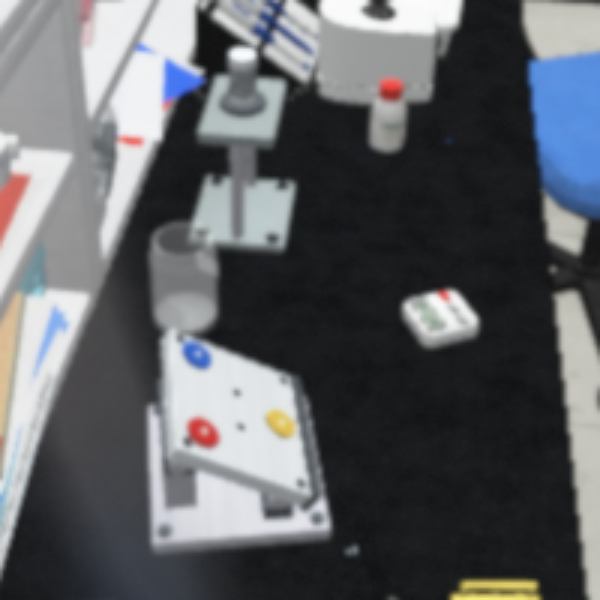

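View pics/t_wrist.png

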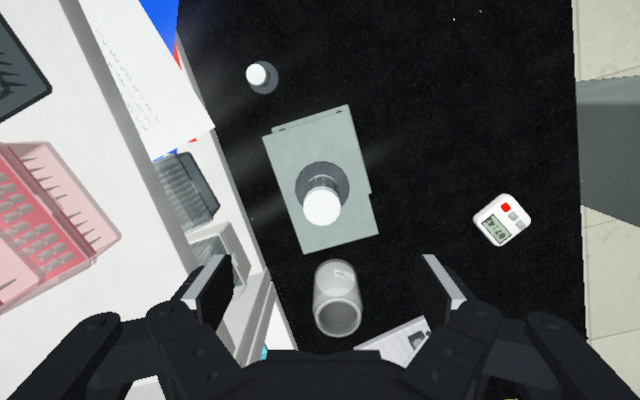

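The probe hangs upright in the hole: its top is at (322,206) in the wrist picture, where (323,207) is predicted. The bystanders are where they were, and the gripper is clear.

```bash
python3 -c "
from station import r
print(r.job_done())"
```

```text
the job is handed in; nothing more can be done
None
```

The probe was touched off on red, then yellow, then blue, and hung back in its stand. I handed the job in at about 26.5 s of the 59 s; no verdict was reported.

| Pad | Tip pushed in (estimate) | Angle off square | Hold |
|---|---|---|---|
| Red | about 4–6 mm | 4° | about 0.6 s |
| Yellow | about 5 mm | 8° | about 0.6 s |
| Blue | about 5–7 mm | 8° | about 0.6 s |

- **Tip depth:** there is no direct reading of the stylus. I estimated the depth from the measured tip position and the change in wrist force, which differed by 1–2 mm. Both stay well inside the 1.5 to 11.5 mm range.
- **Pointing angle:** I pointed the probe a little more upright than square on purpose, because joint 5 was nearing its range limit at the full 33° slope. The limit for squareness is 17°.
- **Probe in the stand:** after release, the wrist picture showed the probe upright in the hole, with its top within about 1 px of where it should be. The wrist force was back near zero and the gripper was clear, about 80 mm above the probe.
- **Bystanders:** the jar, timer, tape and bottle measured within about 3 mm of where they started.
- **Disagreement:** early estimates of the stand's y position differed by up to about 6 mm between pictures (-179 to -185 mm). Closer wrist views settled it at about -184.5 mm.

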